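Load a hot plate for its thermostat check and set the dial

TASK

Get the hot plate ready for its temperature check: set the aluminium calibration block down, without dropping it, inside the rectangle engraved on the plate, long side along the long side of the rectangle and holes upward, and turn the thermostat to mark 4, which is the fourth long mark clockwise after the dot that means off. Once the block stands in place and the dial is set, switch the plate on at its rocker switch by pressing down the far end, and leave the other things on the bench where they are.

Things in the scene. Friction and masses are not known exactly. Their poses are not given: they have to be found in the camera images.
- cal_block: loose calibration block of bare aluminium, 45 x 60 x 28 mm (x, y, z), 0.2 kg, four small dark holes in its top; origin at the centre of its underside, z up, y along its 60 mm length. It stands on the bench left or right of the hot plate, in a place that it may trade with the jar and the sample box
- hotplate: compact hot plate in a white case, fixed, 190 x 280 mm, control deck 50 mm high; origin at the centre of its underside; x from its front (toward the robot) to its back, y to its left. A dark plate, 150 x 150 mm, top 58 mm above the bench, centre at y = +56 mm; on the deck right of it the thermostat dial (axis at x = -28, y = -85 mm) and behind that the rocker switch (x = +58, y = -85 mm)
- outline (a point): centre of the rectangle engraved in light lines on the plate, at the height of the plate's top (58 mm above the bench); axes as the hot plate's. The rectangle measures 57 mm along x and 72 mm along y inside its lines, so the block stands in it with about 6 mm to spare all round
- thermostat (a joint): angle of the thermostat knob in rad: 0 with the pointer at the dot (off, front left, a stop), growing clockwise seen from above to 4.71 (last mark, a stop). After the dot come six long marks, one every 0.785 rad, with short ticks halfway; mark 3 points straight to the hot plate's back, mark 4 is at 3.142. The knob stays where it is left; turning it takes 0.06 N m
- knob_grip (a point): point on the knob's axis inside its bar grip, 22 mm above the deck (72 mm above the bench); it turns with the knob, x along the bar toward the white pointer line, z up. The knob is black: a round skirt 45 mm across and 8 mm high, on it a bar grip 42 mm long, 13 mm wide, its top 31 mm above the deck; grip the bar across its 13 mm width
- dial_mark_4 (a point): inner middle of the long mark 4 on the dial plate, at 30 mm from the knob's axis, on the deck's surface; axes as the hot plate's
- power_rocker (a joint): angle of the rocker switch in rad: 0 = off, its far end (the end toward the hot plate's back) stands up; 0.35 = on, the far end pressed fully down. It stays where it is left; about 2 N at its end moves it
- rocker_far_end (a point): upper edge of the rocker's far end, moving with the rocker. The black rocker is 31 mm long (along the hot plate's x) and 20 mm wide, it pivots at its middle, 58 mm behind the hot plate's origin; this end stands about 10 mm above the deck when off and 6 mm when on
- paste_jar_1: bystander: loose white plastic jar with a lid, 49 mm across, 42 mm high; origin at the centre of its underside
- sample_box_2: bystander: loose open sample box with six chips in it, 52 x 68 x 18 mm; origin at the centre of its underside
Not all that is in view belongs to the job. What is shaped like the cal_block but brown is not meant.

How it is judged:
On the way, in this order (a step that is already met when the one before it is completed fails the run):
1. the block stands in the rectangle and the dial is at mark 4, the switch still off (x of cal_block in the frame of outline between -0.008 and 0.008 m and y of cal_block in the frame of outline between -0.008 and 0.008 m and z of cal_block in the frame of outline below 0.004 m and value of joint thermostat between 3.012 and 3.272 rad and value of joint power_rocker below 0.1 rad), for 0.2 s.
2. the plate is switched on at the rocker (value of joint power_rocker above 0.26 rad), for 0.2 s.
At the end, for the whole second after the job is handed in: The calibration block stands flat, holes upward and at rest on the plate, its centre within 8 mm of the rectangle's centre along each side and turned by no more than 0.22 rad from it (either way round); the thermostat is within 0.13 rad of mark 4 (3.142); the rocker is on (above 0.26 rad) (x of cal_block in the frame of outline between -0.008 and 0.008 m and y of cal_block in the frame of outline between -0.008 and 0.008 m and z of cal_block in the frame of outline between -0.004 and 0.004 m and angle between the x axis of cal_block and the x axis of outline, either way round below 0.22 rad and angle between cal_block's own z axis and vertical below 0.1 rad and linear speed of cal_block below 0.01 m/s and value of joint thermostat between 3.012 and 3.272 rad and value of joint power_rocker above 0.26 rad); the robot touches nothing.
It fails at once if the block is dropped onto the plate (out of the fingers more than 10 mm above the plate) (contact force between cal_block and the fingers below 0.1 N and z of cal_block in the frame of outline above 0.01 m and horizontal distance between cal_block and outline below 0.1 m).
It fails at once if the jar is moved by more than 30 mm or the sample box by more than 30 mm (distance of any of paste_jar_1, sample_box_2 from where it was at the start of the episode above 0.03 m).
It also fails if it takes over 72 s, if anything falls off the work surface, if the arm or the gripper's body presses on something with over 40 N, if the wrist force passes 120 N, or if a joint passes its speed limit or range.

ROBOT

A 6-joint arm with a two-finger parallel gripper is mounted at the origin on a cart in front of the work surface, level with it; the furniture and walls round the work are solid. World frame = base frame: x ahead of the robot, y to its left, z up, the work surface at z = 0. Lengths are in m, angles in rad, forces in N, time in s.
With the tool pointing down it reaches from about 0.35 to 0.875 m from the base axis. Payload 4.2 kg.
Tool frame: the origin (TCP) lies midway between the tips of the shut fingers; the grasp point (between the pads) lies 19 mm behind it (env.hold_point_z is the distance from the TCP to the grasp point, in m); z points along the fingers, y is the line along which they close (so a half turn about z gives the same grasp; the last joint's range is limited). The gripper opens to 85 mm and grips with 20 to 120 N. Pads are 22 mm wide; open, the fingers measure 114 mm over their backs; the gripper's body (76 mm by 85 mm) begins 54 mm behind the grasp point. The pads swing forward as they close: fully open they stand 13 mm farther back than shut.
Start: joints at [1.393, 0.385, 0.008, 0, -1.194, -0.259], TCP at [0.264, 0.566, 0.231] pointing down, gripper open.
Joint ranges: [-3.14, 3.14], [-1.21, 2.06], [-1.07, 1.41], [-3.16, 2.05], [-2.99, -0.16], [-3.1, 3.1]. Speed limits (rad/s): [2.79, 2.79, 3.14, 3.14, 3.14, 3.14].

INTERFACE

Orientations are given as a unit quaternion [x, y, z, w].
In Python, from cell import sensors, camera, camera_model, env gives the robot as it stands. The module is installed in compiled form; this text tells all that it offers.
- The arm moves only by the tool send_rows, never from a script. Its argument "motion" is one flat list of numbers, 7 for each row, row after row: the opening, from 0 (shut) to 1 (fully open), then the shift along the world's x, y, z scaled (see below), then the turn, a rotation vector about the world's x, y, z scaled (see below). In form: [claw, x, y, z, ax, ay, az, claw, x, y, z, ax, ay, az, ...]. A call has 1 to 8 rows; each row shifts and turns the commanded pose from where the row before left it; what a row does not reach is not made up. The controller multiplies each number of a shift by 2 cm and each number of a turn by 4 degrees. A row lasts 1/12 s, in which the tool goes at most 41.7 mm and 7.16 degrees, less where a joint would pass 70% of its speed; a pose out of reach is approached as far as the arm can. A call with a number of a shift or a turn outside -1 to 1 is refused whole. A call with a gripper value outside its range is refused whole. The fingers move at their own pace and stop on an object; "grip_force" is the grip in N (left out, the last holds). Time passes only in rows, so rows that do not move let the fingers close. It gives the time, the measured TCP pose, the force, the opening and the grip force at its end, in the units of the state.
- sensors.get_obs(): the state, without advancing time (a new reading comes with each control period).
- camera(name): name is "scene" or "top"; returns the picture (384x512x3 uint8, blue, green, red); there is no depth.
- camera_model(name): a dict with "fx", "fy", "cx", "cy" (pixels), "rvec" (rotation vector, rad) and "tvec" (3), from world to camera coordinates, as OpenCV has them. Camera axes: x right, y down, z forward; pixel columns grow to the right and rows downward; lengths in m; the calibration is good to about 2 mm. A picture is of the moment at which its call begins. camera_model takes no time and is no camera call.
- env.hand_in(): hands the job in; it is judged then, once.
The state is a dict: "time": time; "q": joint angles; "joint_velocities": joint speeds; "effort": joint torques, N m; "tcp_pos": TCP position; "eef_rot": TCP orientation; "force": force on the tool from outside, world axes, zero at the start; "torque": the same for the moment, N m; "gripper_width": finger opening in m; "gripper_force": force on a finger pad.
Only numpy, scipy, OpenCV 4.12 (cv2) and the standard library are available. Lean on these libraries where they do the work, as an engineer would, in place of code of your own. Each camera call takes 0.05 s, during which the arm holds its last target. There are 200 camera calls.

## Working session

There is one attempt and no reset: what is moved stays moved. The work goes in short steps, Python scripts to look and compute and a tool call to move; the robot and the scene stay as the last step left them, time stands still between calls to the robot, and variables do not carry over. Pictures are saved under pics/ and viewed, at most 13 in all, crops included, and the job is handed in when it is done.

Besides the shell and the picture viewer there is one more tool, called by a JSON object that holds its "op" and its "data", one argument or row to a line. send_rows: Moves the arm, as the interface text tells. Shifts and turns lie within -1 to 1; 1 stands for 2 cm of shift or 4 degrees of turn. Its arguments: {"type":"object","properties":{"motion":{"type":"array"},"grip_force":{"type":"number"}},"required":["motion"]}

```bash
mkdir -p pics; cat > h.py <<'E'
import numpy as np, cv2
from cell import sensors, camera, camera_model, env
def cam(n):
    m=camera_model(n); K=np.array([[m['fx'],0,m['cx']],[0,m['fy'],m['cy']],[0,0,1.]])
    return K,np.array(m['rvec'],float),np.array(m['tvec'],float)
def ray(n,px,z):
    K,r,t=cam(n); R=cv2.Rodrigues(r)[0]; c=-R.T@t
    px=np.atleast_2d(px).astype(float)
    d=np.c_[px,np.ones(len(px))]@np.linalg.inv(K).T@R
    return c+d*((z-c[2])/d[:,2])[:,None]
def proj(n,P):
    K,r,t=cam(n); return cv2.projectPoints(np.atleast_2d(P).astype(float),r,t,K,None)[0][:,0]
E
python3 - <<'E'
from h import *
for n in("scene","top"):
    im=camera(n); cv2.imwrite(f"pics/{n}0.png",cv2.resize(im,(800,600),interpolation=cv2.INTER_CUBIC)); cv2.imwrite(f"{n}0_raw.png",im)
    K,r,t=cam(n); print(n,K[0,0],-cv2.Rodrigues(r)[0].T@t)
print(sensors.get_obs())
E
```

```text
scene 367.5935263698015 [-0.06033606 -0.57045573  0.88056436]
top 384.56998267961427 [0.3687234  0.01652407 1.09255395]
{'time': 0.1, 'q': array([ 1.39261864e+00,  3.85486420e-01,  6.77411950e-03, -4.15962018e-04,
       -1.19398761e+00, -2.58606791e-01]), 'joint_velocities': array([ 0.00047953, -0.00110812,  0.00280068,  0.00169793,  0.00156029,
       -0.00028961]), 'effort': array([ 1.16874958e-04, -3.93322670e+01,  1.88927221e+01,  4.19799596e+00,
       -2.64310875e-03,  7.96318147e-06]), 'tcp_pos': array([0.26415945, 0.5658686 , 0.23033426]), 'eef_rot': array([ 9.76229965e-01, -2.16735120e-01, -1.54895070e-04,  9.58793262e-04]), 'force': array([ 0.57682974, -0.21847913, -0.07251793]), 'torque': array([-0.00207227, -0.03183724,  0.02911961]), 'gripper_force': 0.0, 'gripper_width': 0.08510651776480307}
```

View pics/top0.png

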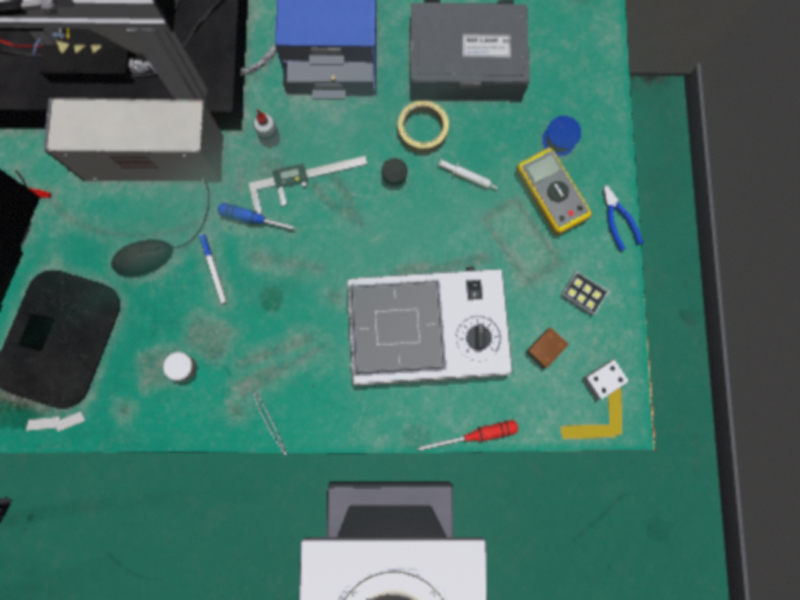

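View pics/scene0.png

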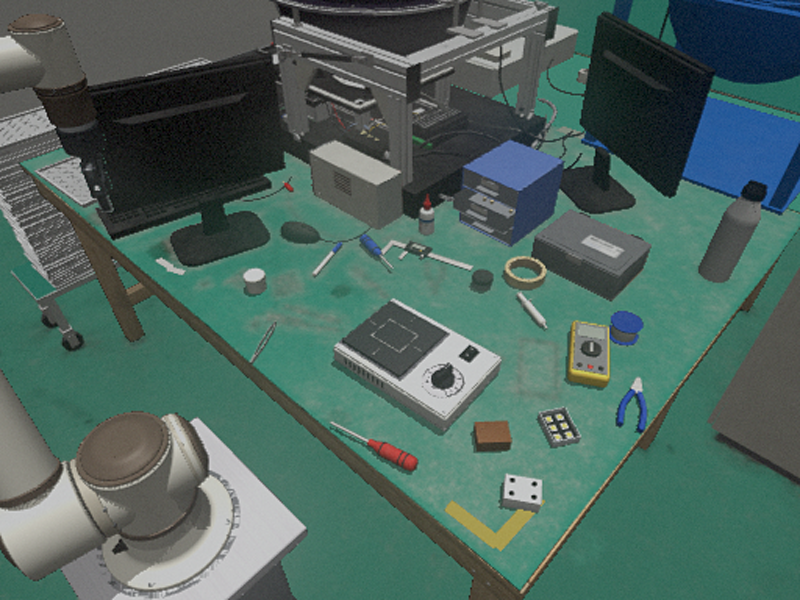

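The top view shows the block at about (607,380), the plate's rectangle at (397,327), the dial at (480,337), the rocker at (474,289) and the brown decoy at (548,348). The sample box is at (585,294) and the jar at (178,366). Next I measure.

```bash
python3 - <<'E'
from h import *
im=np.mean([camera("top").astype(float) for _ in range(4)],0).astype(np.uint8)
g=cv2.cvtColor(im,cv2.COLOR_BGR2GRAY); hsv=cv2.cvtColor(im,cv2.COLOR_BGR2HSV)
def rect(c,z,name):
    P=ray("top",c.reshape(-1,2),z)[:,:2]
    (cx,cy),(w,h),a=cv2.minAreaRect((P*1000).astype(np.float32)); print(name,round(cx,1),round(cy,1),round(w,1),round(h,1),round(a,2))
def big(mask,x0,y0,x1,y1):
    m=np.zeros_like(mask); m[y0:y1,x0:x1]=mask[y0:y1,x0:x1]
    return max(cv2.findContours(m,cv2.RETR_EXTERNAL,cv2.CHAIN_APPROX_NONE)[0],key=cv2.contourArea)
low=((hsv[...,1]<70)).astype(np.uint8)*255
white=((g>150)&(hsv[...,1]<60)).astype(np.uint8)*255
dark=((g<130)&(hsv[...,1]<70)).astype(np.uint8)*255
rect(big(dark,222,174,286,244),.058,"plate")
lt=cv2.morphologyEx(g,cv2.MORPH_TOPHAT,np.ones((7,7)))
rect(big(((lt>15)*255).astype(np.uint8),235,190,275,228),.058,"outline")
rect(big(white,216,165,335,250),.05,"case")
rect(big(white,370,225,408,260),.028,"block")
rect(big(low,355,170,395,205),.018,"box")
K,r,t=cam("top")
A=cv2.resize(im[165:255,218:330],None,fx=7,fy=7,interpolation=cv2.INTER_CUBIC)[:600]
cv2.imwrite("pics/t1.png",A[:, :784])
sc=camera("scene"); cv2.imwrite("pics/s1.png",cv2.resize(sc[185:285,205:330],None,fx=6,fy=6,interpolation=cv2.INTER_CUBIC))
E
```

```text
plate 509.3 -0.5 163.5 161.3 4.1
outline 506.0 -4.4 43.7 76.0 0.22
case 518.8 -60.1 188.1 277.3 3.99
block 426.9 -378.5 45.6 61.4 32.39
box 583.5 -349.5 73.2 58.5 57.6
```

View pics/t1.png

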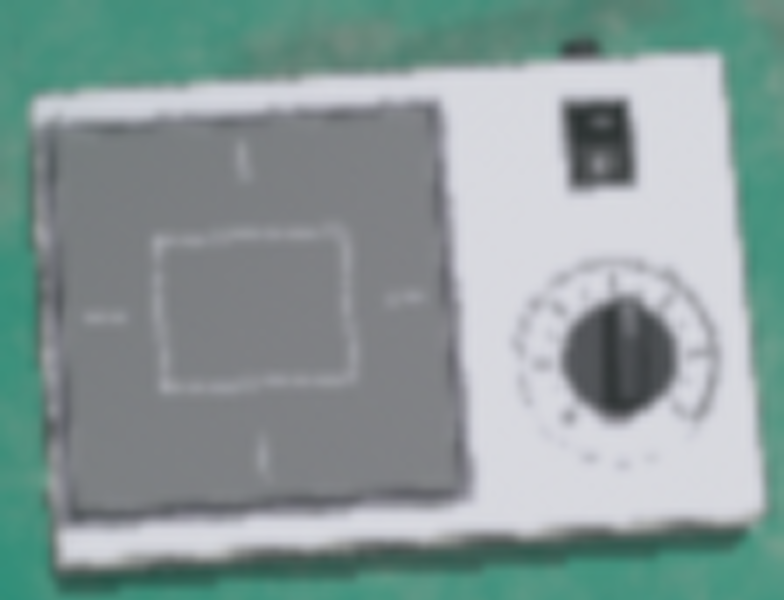

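View pics/s1.png

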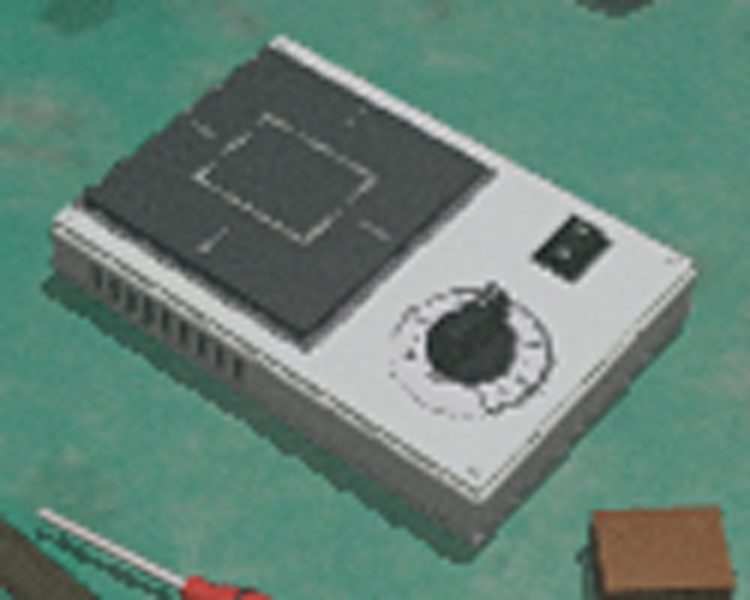

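Outline corners in the crop are about (157,238), (348,230), (355,380) and (165,388). The pointer is near mark 3. Next come the plate pose and a contrast-stretched view of the knob.

```bash
python3 - <<'E'
from h import *
f=lambda c,o,k:(np.array(c)+.5)/k-.5+np.array(o)
ct=f([(157,238),(348,230),(355,380),(165,388)],(218,165),7)
cs=f([(265,115),(375,180),(307,241),(198,177)],(205,185),6)
Q=[]
for n,c in(("top",ct),("scene",cs)):
    P=ray(n,c,.058)[:,:2]; print(n,(P*1000).round(1).tolist(),P.mean(0)*1000)
    Q.append(P.mean(0))
    print([np.degrees(np.arctan2(*(b-a)[::-1])).round(1) for a,b in((P[3],P[0]),(P[2],P[1]),(P[1],P[0]),(P[2],P[3]))])
# case corners on the deck top, both views
o=np.mean(Q,0); yaw=np.radians(4)
R=np.array([[np.cos(yaw),-np.sin(yaw)],[np.sin(yaw),np.cos(yaw)]])
hp=o-R@[0,.056]; print("hp if outline at plate centre",hp)
for n,x0,y0,k in(("top",285,195,14),("scene",260,225,14)):
    im=np.mean([camera(n).astype(float) for _ in range(6)],0).astype(np.uint8)[y0:y0+42,x0:x0+42]
    im=np.clip((im.astype(float)/255)**.5*255*1.0,0,255).astype(np.uint8)
    A=cv2.resize(im,None,fx=k*2//3,fy=k*2//3,interpolation=cv2.INTER_CUBIC)
    for z in(.081,.05):
        p=proj(n,np.r_[hp+R@[-.028,-.085],z])[0]; q=proj(n,np.r_[hp+R@[.0,-.085],z])[0]
        kk=k*2//3; print(n,z,((p-[x0,y0])*kk+kk/2).round(),((q-[x0,y0])*kk+kk/2).round())
    cv2.imwrite(f"k_{n}.png",A)
cv2.imwrite("pics/k.png",np.hstack([cv2.imread("k_top.png"),cv2.imread("k_scene.png")]))
E
```

```text
top [[542.7, 33.8], [546.2, -40.7], [487.4, -43.1], [484.0, 30.3]] [515.06360283  -4.90979578]
[np.float64(3.4), np.float64(2.4), np.float64(92.7), np.float64(92.6)]
scene [[540.6, 36.0], [544.9, -39.9], [489.3, -43.8], [483.3, 29.0]] [514.51424416  -4.66615654]
[np.float64(7.0), np.float64(4.0), np.float64(93.2), np.float64(94.7)]
hp if outline at plate centre [ 0.51869529 -0.06065156]
top 0.081 [212. 180.] [203.  87.]
top 0.05 [195. 193.] [187. 102.]
scene 0.081 [218. 104.] [269.  53.]
scene 0.05 [213. 167.] [264. 116.]
```

View pics/k.png

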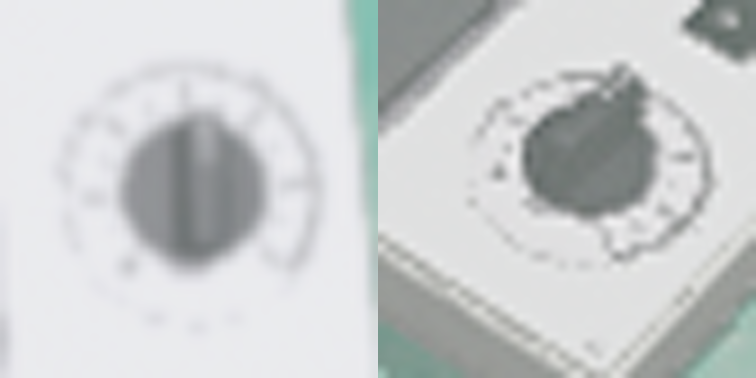

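Both views agree on these poses:

| Item | Position (m) | Angle |
|---|---|---|
| Hot plate | (0.519, -0.061) | yaw 4° |
| Outline | (0.515, -0.005) | as the plate |
| Block | (0.427, -0.3785) | short side at 32.4° |

The knob is close to mark 3. I move to the block first.

{"op": "send_rows", "data": {
  "motion": [1,1,-1,0,0,0,-1,1,1,-1,0,0,0,-1,1,1,-1,0,0,0,-1,1,1,-1,0,0,0,-1,1,1,-1,0,0,0,-1,1,1,-1,0,0,0,-1,1,1,-1,0,0,0,-1,1,1,-1,0,0,0,-1],
  "grip_force": 40
}}

```text
time: 1.62
tcp_pos: [0.4252, 0.4053, 0.2315]
eef_rot: [0.878, -0.479, 0.0, -0.0]
force: [1.0, -0.1, 0.1]
gripper_width: 0.0853
gripper_force: 0.0
```

{"op": "send_rows", "data": {
  "motion": [1,0.15,-1,0,0,0,-0.15,1,0,-1,0,0,0,0,1,0,-1,0,0,0,0,1,0,-1,0,0,0,0,1,0,-1,0,0,0,0,1,0,-1,0,0,0,0,1,0,-1,0,0,0,0,1,0,-1,0,0,0,0]
}}

```text
time: 2.28
tcp_pos: [0.4273, 0.2453, 0.2315]
eef_rot: [0.876, -0.482, 0.0, -0.0]
force: [0.2, -0.0, -0.3]
gripper_width: 0.0854
gripper_force: 0.0
```

{"op": "send_rows", "data": {
  "motion": [1,0,-1,0,0,0,0,1,0,-1,0,0,0,0,1,0,-1,0,0,0,0,1,0,-1,0,0,0,0,1,0,-1,0,0,0,0,1,0,-1,0,0,0,0,1,0,-1,0,0,0,0,1,0,-1,0,0,0,0]
}}

```text
time: 2.95
tcp_pos: [0.4273, 0.0854, 0.2316]
eef_rot: [0.876, -0.482, 0.0, -0.0]
force: [0.0, -0.6, -0.8]
gripper_width: 0.0854
gripper_force: 0.0
```

{"op": "send_rows", "data": {
  "motion": [1,0,-1,0,0,0,0,1,0,-1,0,0,0,0,1,0,-1,0,0,0,0,1,0,-1,0,0,0,0,1,0,-1,0,0,0,0,1,0,-1,0,0,0,0,1,0,-1,0,0,0,0,1,0,-1,0,0,0,0]
}}

```text
time: 3.62
tcp_pos: [0.4273, -0.0747, 0.2316]
eef_rot: [0.876, -0.482, 0.0, -0.0]
force: [0.2, -0.3, 0.4]
gripper_width: 0.0854
gripper_force: 0.0
```

{"op": "send_rows", "data": {
  "motion": [1,0,-1,0,0,0,0,1,0,-1,0,0,0,0,1,0,-1,0,0,0,0,1,0,-1,0,0,0,0,1,0,-1,0,0,0,0,1,0,-1,0,0,0,0,1,0,-1,0,0,0,0,1,0,-1,0,0,0,0]
}}

```text
time: 4.28
tcp_pos: [0.4273, -0.2347, 0.2315]
eef_rot: [0.876, -0.482, 0.0, -0.0]
force: [-0.2, -0.7, 0.5]
gripper_width: 0.0855
gripper_force: 0.0
```

{"op": "send_rows", "data": {
  "motion": [1,0,-1,-1,0,0,0,1,0,-1,-1,0,0,0,1,0,-1,-1,0,0,0,1,0,-1,-1,0,0,0,1,0,-1,-1,0,0,0,1,0,-1,-0.5,0,0,0,1,0,-1,0,0,0,0,1,0,-0.2,0,0,0,0]
}}

```text
time: 4.95
tcp_pos: [0.4271, -0.3799, 0.1202]
eef_rot: [0.876, -0.483, -0.001, 0.0]
force: [0.1, -0.0, -0.0]
gripper_width: 0.085
gripper_force: 0.0
```

```bash
cat > st.py <<'E'
from h import *
from scipy.spatial.transform import Rotation as R
o=sensors.get_obs(); Y=R.from_quat(o['eef_rot']).as_matrix()
print(o['time'],(o['tcp_pos']*1000).round(1),'yawY',np.degrees(np.arctan2(Y[1,1],Y[0,1])).round(2),'z',Y[:,2].round(4),'q',o['q'].round(2),'F',o['force'].round(1),'w',round(o['gripper_width']*1000,1),round(o['gripper_force'],1))
E
python3 st.py
python3 - <<'E'
from h import *
im=camera("scene"); c=im[245:345,280:390]
cv2.imwrite("pics/s2.png",cv2.resize(c,None,fx=6,fy=6,interpolation=cv2.INTER_CUBIC))
P=np.array([[.4269,-.3785,.028]]);print((proj("scene",P)-[280,245])*6+3)
E
```

```text
4.95 [ 427.1 -379.9  120.2] yawY -147.74 z [-0.0014 -0.     -1.    ] q [-0.44  0.4  -0.27  0.   -0.9   1.01] F [ 0.1 -0.  -0. ] w 85.0 0.0
[[328.26809899 404.16175092]]
```

View pics/s2.png

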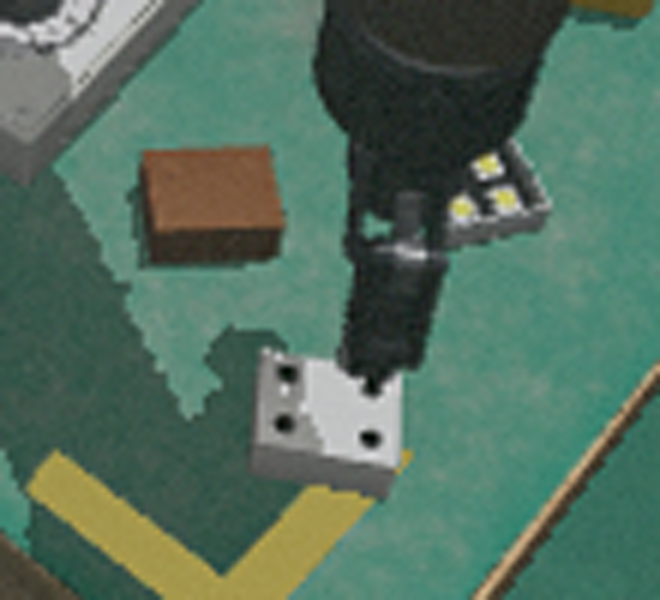

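The holes average (329,405) against a predicted (328,404), so the block pose is confirmed. I descend and grasp.

{"op": "send_rows", "data": {
  "motion": [1,0,0.07,-1,0,0,0,1,0,0,-1,0,0,0,1,0,0,-1,0,0,0,1,0,0,-1,0,0,0,1,0,0,-1,0,0,0,1,0,0,-0.5,0,0,0,1,0,0,-0.25,0,0,0,1,0,0,0,0,0,0]
}}

```text
time: 5.67
tcp_pos: [0.4272, -0.3758, 0.0059]
eef_rot: [0.876, -0.482, -0.001, 0.0]
force: [-0.2, 0.0, 0.5]
gripper_width: 0.0854
gripper_force: 0.0
```

{"op": "send_rows", "data": {
  "motion": [0,0,0,0,0,0,0,0,0,0,0,0,0,0,0,0,0,0,0,0,0,0,0,0,0,0,0,0,0,0,0,0,0,0,0,0,0,0,0,0,0,0,0,0,0,0,0,0,0,0,0,0,0,0,0,0],
  "grip_force": 50
}}

```text
time: 6.33
tcp_pos: [0.4282, -0.3768, 0.0077]
eef_rot: [0.876, -0.482, 0.001, 0.0]
force: [-0.5, 1.4, 5.1]
gripper_width: 0.0443
gripper_force: 53.6
```

{"op": "send_rows", "data": {
  "motion": [0,0,0,0.5,0,0,0,0,0,0,1,0,0,0,0,0,0,1,0,0,0,0,0,0,1,0,0,0,0,0,0,1,0,0,0,0,0,0,1,0,0,0,0,0,0,0.5,0,0,0,0,0,0,0,0,0,0]
}}

```text
time: 7.0
tcp_pos: [0.4285, -0.377, 0.129]
eef_rot: [0.876, -0.482, 0.003, -0.0]
force: [0.3, -0.3, -1.5]
gripper_width: 0.0442
gripper_force: 52.7
```

{"op": "send_rows", "data": {
  "motion": [0,0.33,0.6,0,0,0,-0.15,0,0,1,0,0,0,-1,0,0,1,0,0,0,-1,0,0,1,0,0,0,-1,0,0,1,0,0,0,-1,0,0,1,0,0,0,-1,0,0,1,0,0,0,-1,0,0,1,0,0,0,-1]
}}

```text
time: 7.67
tcp_pos: [0.4327, -0.223, 0.1248]
eef_rot: [0.729, -0.685, -0.001, 0.001]
force: [-0.5, 1.4, -2.1]
gripper_width: 0.0439
gripper_force: 52.7
```

{"op": "send_rows", "data": {
  "motion": [0,0.5,1,0,0,0,0,0,0.5,1,0,0,0,0,0,0.5,1,0,0,0,0,0,0.5,1,0,0,0,0,0,0.5,1,0,0,0,0,0,0.5,1,0,0,0,0,0,0.5,1,0,0,0,0,0,0.5,1,0,0,0,0]
}}

```text
time: 8.33
tcp_pos: [0.5132, -0.0633, 0.1248]
eef_rot: [0.73, -0.684, -0.001, 0.001]
force: [0.3, -1.0, -1.3]
gripper_width: 0.0443
gripper_force: 52.7
```

{"op": "send_rows", "data": {
  "motion": [0,0,1,0,0,0,0,0,0,1,0,0,0,0,0,0,0.7,0,0,0,0,0,0,0.3,0,0,0,0,0,0,0,0,0,0,0,0,0,0,0,0,0,0,0,0,0,0,0,0,0]
}}

```text
time: 8.92
tcp_pos: [0.5136, -0.005, 0.1258]
eef_rot: [0.73, -0.684, -0.0, 0.0]
force: [0.2, -0.8, -1.8]
gripper_width: 0.0438
gripper_force: 52.6
```

```bash
python3 st.py
```

```text
8.9167 [513.6  -5.  125.8] yawY -176.27 z [-1.1e-03 -3.0e-04 -1.0e+00] q [ 0.31  0.3  -0.41 -0.   -0.86 -0.24] F [ 0.2 -0.8 -1.8] w 43.8 52.6
```

{"op": "send_rows", "data": {
  "motion": [0,0.06,0,-0.7,0,0,0,0,0,0,-0.7,0,0,0,0,0,0,-0.6,0,0,0,0,0,0,-0.4,0,0,0,0,0,0,-0.3,0,0,0,0,0,0,0,0,0,0,0,0,0,0,0,0,0]
}}

```text
time: 9.5
tcp_pos: [0.5153, -0.0046, 0.0724]
eef_rot: [0.73, -0.684, 0.0, 0.0]
force: [-0.8, 0.0, -1.6]
gripper_width: 0.044
gripper_force: 52.7
```

```bash
python3 st.py; python3 - <<'E'
from h import *
im=camera("scene"); c=im[180:270,215:315]
cv2.imwrite("pics/s3.png",cv2.resize(c,None,fx=6,fy=6,interpolation=cv2.INTER_CUBIC))
E
```

```text
9.5 [515.3  -4.6  72.4] yawY -176.25 z [-1.e-04 -2.e-04 -1.e+00] q [ 0.31  0.38 -0.46  0.   -0.73 -0.24] F [-0.8  0.  -1.6] w 44.0 52.7
```

View pics/s3.png

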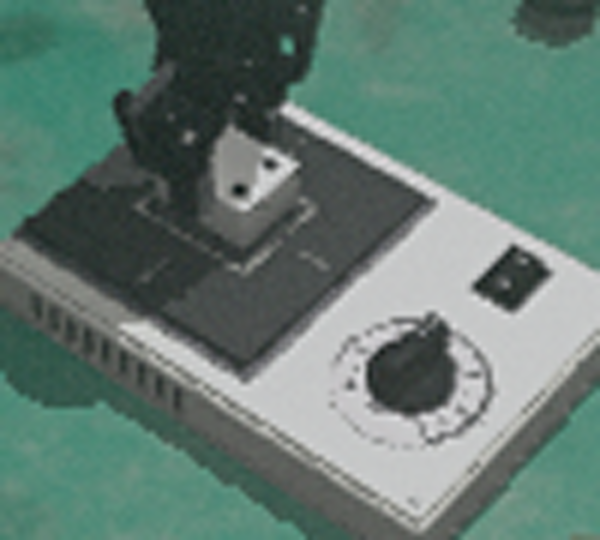

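The block hovers just above the rectangle with a near-even margin; its lower corner is at (235,245) and the line corner at (242,272). I lower it slowly.

{"op": "send_rows", "data": {
  "motion": [0,0,0,-0.1,0,0,0,0,0,0,-0.1,0,0,0,0,0,0,-0.05,0,0,0,0,0,0,0,0,0,0,0,0,0,0,0,0,0]
}}

```text
time: 9.97
tcp_pos: [0.5152, -0.0042, 0.0674]
eef_rot: [0.73, -0.683, 0.0, -0.0]
force: [0.0, -1.0, -0.8]
gripper_width: 0.044
gripper_force: 52.7
```

{"op": "send_rows", "data": {
  "motion": [0,0,0,-0.05,0,0,0,0,0,0,0,0,0,0,0,0,0,0,0,0,0]
}}

```text
time: 10.22
tcp_pos: [0.5151, -0.0043, 0.0663]
eef_rot: [0.73, -0.683, -0.0, 0.0]
force: [0.2, 0.2, -1.0]
gripper_width: 0.0436
gripper_force: 52.7
```

{"op": "send_rows", "data": {
  "motion": [0,0,0,-0.05,0,0,0,0,0,0,0,0,0,0,0,0,0,0,0,0,0]
}}

```text
time: 10.47
tcp_pos: [0.5153, -0.0042, 0.0657]
eef_rot: [0.73, -0.683, 0.0, -0.0]
force: [-1.9, 1.3, 2.1]
gripper_width: 0.0436
gripper_force: 53.0
```

Contact shows at z = 0.0657. I release, lift, and go to the knob while turning.

{"op": "send_rows", "data": {
  "motion": [1,0,0,0,0,0,0,1,0,0,0,0,0,0,1,0,0,0,0,0,0,1,0,0,0,0,0,0,1,0,0,0,0,0,0,1,0,0,0,0,0,0,1,0,0,0.5,0,0,0,1,0,0,1,0,0,0]
}}

```text
time: 11.13
tcp_pos: [0.5135, -0.0047, 0.094]
eef_rot: [0.73, -0.684, -0.002, 0.002]
force: [-0.5, -0.6, 0.6]
gripper_width: 0.0854
gripper_force: 0.0
```

{"op": "send_rows", "data": {
  "motion": [0.5,0,0,1,0,0,0,0.5,0,0,1,0,0,0,0.5,0,0,1,0,0,1,0.5,0,-1,0,0,0,1,0.5,0,-1,0,0,0,1,0.5,0,-1,0,0,0,1,0.5,0,-1,0,0,0,1,0.5,0,-1,0,0,0,1]
}}

```text
time: 11.8
tcp_pos: [0.5152, -0.1052, 0.1563]
eef_rot: [0.857, -0.515, 0.0, -0.0]
force: [0.2, 1.4, -0.2]
gripper_width: 0.0428
gripper_force: 0.0
```

{"op": "send_rows", "data": {
  "motion": [0.5,-0.93,-1,0,0,0,1,0.5,0,-1,0,0,0,1,0.5,0,-0.16,0,0,0,1,0.5,0,0,0,0,0,1,0.5,0,0,0,0,0,1,0.5,0,0,0,0,0,1,0.5,0,0,0,0,0,1,0.5,0,0,0,0,0,1]
}}

```text
time: 12.47
tcp_pos: [0.4966, -0.1476, 0.1561]
eef_rot: [0.966, -0.259, 0.0, -0.0]
force: [0.9, -0.5, -0.4]
gripper_width: 0.0428
gripper_force: 0.0
```

{"op": "send_rows", "data": {
  "motion": [0.5,0,0,0,0,0,1,0.5,0,0,0,0,0,1,0.5,0,0,0,0,0,1,0.5,0,0,0,0,0,1,0.5,0,0,0,0,0,1,0.5,0,0,0,0,0,1,0.5,0,0,0,0,0,1,0.5,0,0,0,0,0,1]
}}

```text
time: 13.13
tcp_pos: [0.4966, -0.1475, 0.1561]
eef_rot: [1.0, 0.017, 0.0, 0.0]
force: [0.5, -0.1, 0.4]
gripper_width: 0.0426
gripper_force: 0.0
```

{"op": "send_rows", "data": {
  "motion": [0.5,0,0,0,0,0,0.5,0.5,0,0,0,0,0,0,0.5,0,0,0,0,0,0]
}}

```text
time: 13.38
tcp_pos: [0.4966, -0.1475, 0.1559]
eef_rot: [0.999, 0.032, 0.0, 0.0]
force: [0.4, -0.1, 0.1]
gripper_width: 0.043
gripper_force: 0.0
```

```bash
python3 st.py; python3 - <<'E'
from h import *
im=np.mean([camera("top").astype(float) for _ in range(2)],0).astype(np.uint8)
cv2.imwrite("pics/t2.png",cv2.resize(im[165:255,218:330],None,fx=6,fy=6,interpolation=cv2.INTER_CUBIC))
E
```

```text
13.3833 [ 496.6 -147.5  155.9] yawY -86.28 z [ 7.e-04 -1.e-04 -1.e+00] q [ 0.02  0.27 -0.36  0.   -0.93  1.61] F [ 0.4 -0.1  0.1] w 43.0 0.0
```

View pics/t2.png

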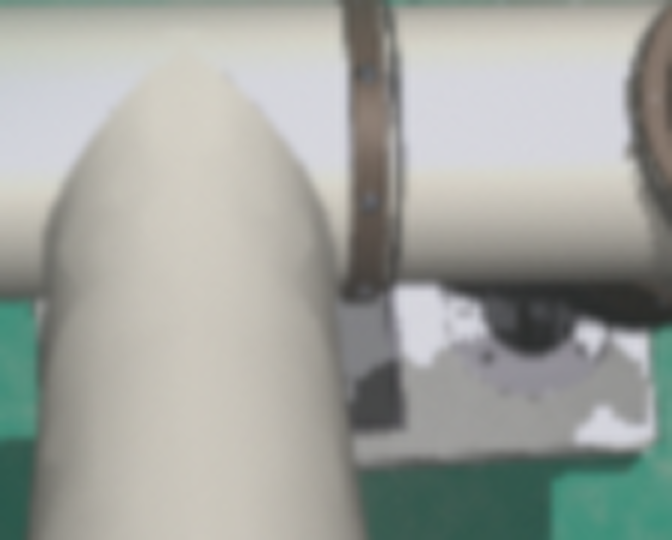

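The arm hides the plate in this view. The tool is at the knob's measured axis, so I descend and grip the bar.

{"op": "send_rows", "data": {
  "motion": [0.5,0,0,-1,0,0,0,0.5,0,0,-1,0,0,0,0.5,0,0,-1,0,0,0,0.5,0,0,-1,0,0,0,0.5,0,0,-0.4,0,0,0,0.5,0,0,-0.25,0,0,0,0.5,0,0,0,0,0,0,0.5,0,0,0,0,0,0]
}}

```text
time: 14.15
tcp_pos: [0.4973, -0.1476, 0.063]
eef_rot: [0.999, 0.033, 0.001, 0.0]
force: [1.4, 0.2, -0.3]
gripper_width: 0.0428
gripper_force: 0.0
```

{"op": "send_rows", "data": {
  "motion": [0,0,0,0,0,0,0,0,0,0,0,0,0,0,0,0,0,0,0,0,0,0,0,0,0,0,0,0,0,0,0,0,0,0,0,0,0,0,0,0,0,0,0,0,0,0,0,0,0],
  "grip_force": 30
}}

```text
time: 14.73
tcp_pos: [0.4974, -0.1476, 0.0634]
eef_rot: [0.999, 0.033, 0.001, 0.0]
force: [-0.7, -0.6, 6.6]
gripper_width: 0.0123
gripper_force: 33.0
```

```bash
python3 st.py
```

```text
14.7333 [ 497.4 -147.6   63.4] yawY -86.19 z [ 2.1e-03 -4.0e-04 -1.0e+00] q [ 0.02  0.4  -0.47  0.   -0.71  1.61] F [-0.7 -0.6  6.6] w 12.3 33.0
```

The bar is gripped at 12.3 mm. I turn it 45° clockwise.

{"op": "send_rows", "data": {
  "motion": [0,0,0,0,0,0,-0.75,0,0,0,0,0,0,-0.75,0,0,0,0,0,0,-0.75,0,0,0,0,0,0,-0.75,0,0,0,0,0,0,-0.75,0,0,0,0,0,0,-0.75,0,0,0,0,0,0,-0.75,0,0,0,0,0,0,-0.75]
}}

```text
time: 15.4
tcp_pos: [0.4974, -0.1477, 0.0634]
eef_rot: [0.984, -0.176, 0.001, 0.0]
force: [-1.0, 0.1, 6.2]
gripper_width: 0.0125
gripper_force: 33.0
```

{"op": "send_rows", "data": {
  "motion": [0,0,0,0,0,0,-0.75,0,0,0,0,0,0,-0.75,0,0,0,0,0,0,-0.75,0,0,0,0,0,0,-0.75,0,0,0,0,0,0,-0.75,0,0,0,0,0,0,-0.75,0,0,0,0,0,0,-0.75,0,0,0,0,0,0,0]
}}

```text
time: 16.07
tcp_pos: [0.4973, -0.1478, 0.0634]
eef_rot: [0.936, -0.353, 0.001, 0.0]
force: [-0.5, -1.0, 6.2]
gripper_width: 0.0123
gripper_force: 33.2
```

```bash
python3 st.py
```

```text
16.0667 [ 497.3 -147.8   63.4] yawY -131.3 z [ 1.8e-03 -7.0e-04 -1.0e+00] q [ 0.02  0.4  -0.47  0.   -0.71  0.82] F [-0.5 -1.   6.2] w 12.3 33.2
```

{"op": "send_rows", "data": {
  "motion": [0.5,0,0,0,0,0,0,0.5,0,0,0,0,0,0,0.5,0,0,0,0,0,0,0.5,0,0,0,0,0,0,0.5,0,0,0.5,0,0,0,0.5,0,0,1,0,0,0,0.5,0,0,1,0,0,0,0.5,0,0,1,0,0,0]
}}

```text
time: 16.73
tcp_pos: [0.4964, -0.1475, 0.1336]
eef_rot: [0.936, -0.352, -0.0, 0.0]
force: [0.5, -0.1, -0.1]
gripper_width: 0.0428
gripper_force: 0.0
```

{"op": "send_rows", "data": {
  "motion": [0.5,0,0,1,0,0,0,0.5,-1,-1,1,0,0,0,0,-1,-1,0,0,0,0,0,-1,-1,0,0,0,0,0,-1,-1,0,0,0,0,0,0,-1,0,0,0,0,0,0,-1,0,0,0,0,0,0,-1,0,0,0,0]
}}

```text
time: 17.4
tcp_pos: [0.4161, -0.2884, 0.1734]
eef_rot: [0.936, -0.352, 0.001, -0.0]
force: [0.4, 0.8, 0.3]
gripper_width: 0.0005
gripper_force: 0.0
```

{"op": "send_rows", "data": {
  "motion": [0,0,-1,0,0,0,0,0,0,-1,0,0,0,0,0,0,-1,0,0,0,0,0,0,-1,0,0,0,0,0,0,-1,0,0,0,0,0,0,0,0,0,0,0]
}}

```text
time: 17.9
tcp_pos: [0.4167, -0.3902, 0.1727]
eef_rot: [0.936, -0.353, 0.0, 0.0]
force: [0.1, -0.6, -0.5]
gripper_width: 0.0001
gripper_force: 0.0
```

```bash
python3 st.py; python3 - <<'E'
from h import *
L=[]
for n,x0,y0 in(("top",218,165),("scene",205,180)):
    im=np.mean([camera(n).astype(float) for _ in range(3)],0).astype(np.uint8)[y0:y0+100,x0:x0+115]
    L.append(cv2.resize(im,(396,345),interpolation=cv2.INTER_CUBIC)); cv2.imwrite(n+"_c.png",im)
cv2.imwrite("pics/b3.png",np.hstack(L))
E
```

```text
17.9 [ 416.7 -390.2  172.7] yawY -131.37 z [ 5.0e-04 -1.2e-03 -1.0e+00] q [-0.47  0.34 -0.21  0.   -1.01  1.32] F [ 0.1 -0.6 -0.5] w 0.1 0.0
```

View pics/b3.png

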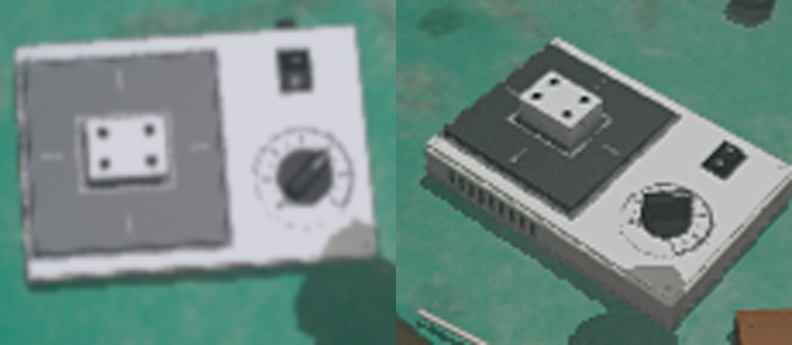

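The block is inside the rectangle at (126,147) in the left view, and the pointer points to mark 4, from about (305,175) to (325,153). I check both numerically.

```bash
python3 - <<'E'
from h import *
im=cv2.imread("top_c.png"); g=cv2.cvtColor(im,cv2.COLOR_BGR2GRAY)
m=np.zeros_like(g); m[30:58,20:55]=(g[30:58,20:55]>175)*255
c=max(cv2.findContours(m,cv2.RETR_EXTERNAL,cv2.CHAIN_APPROX_NONE)[0],key=cv2.contourArea).reshape(-1,2)+[218,165]
P=ray("top",c,.086)[:,:2]*1000
print(cv2.minAreaRect(P.astype(np.float32)))
# holes and pointer zoom
A=cv2.resize(im[32:68,66:106],None,fx=10,fy=10,interpolation=cv2.INTER_CUBIC)
a=np.radians(3.8);R=np.array([[np.cos(a),-np.sin(a)],[np.sin(a),np.cos(a)]])
hp=np.array([.5187,-.0604]); k=hp+R@[-.028,-.085]; q=k+R@(.02*np.array([.707,-.707]))
for p in(k,q): print((proj("top",np.r_[p,.081])[0]-[284,197])*10+5)
print("rocker far end",hp+R@[.058+.0155,-.085], "press", hp+R@[.058+.011,-.085])
cv2.imwrite("pics/kz.png",A)
E
```

```text
((515.9574584960938, -5.155200958251953), (45.17738342285156, 58.76747512817383), 3.8972673416137695)
[243.90243767 181.42868173]
[291.99024899 125.49536281]
rocker far end [ 0.59767169 -0.14034199] press [ 0.59318158 -0.14064023]
```

View pics/kz.png

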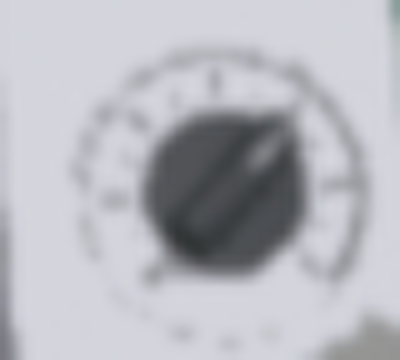

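The block is at (516.0, -5.2) mm with yaw 3.9°, and the pointer lies on the predicted mark 4 line. Next is the rocker, with the fingers shut and the pad width along x.

{"op": "send_rows", "data": {
  "motion": [0,0,1,0,0,0,1,0,0,1,0,0,0,1,0,1,1,0,0,0,1,0,1,1,0,0,0,1,0,1,1,0,0,0,1,0,1,1,0,0,0,1,0,1,1,0,0,0,1,0,1,1,0,0,0,1]
}}

```text
time: 18.87
tcp_pos: [0.5373, -0.2256, 0.1728]
eef_rot: [0.997, -0.078, 0.0, 0.0]
force: [-0.2, -0.4, -0.6]
gripper_width: -0.0001
gripper_force: 0.0
```

{"op": "send_rows", "data": {
  "motion": [0,1,1,0,0,0,1,0,1,1,0,0,0,1,0,1,1,0,0,0,1,0,0.05,1,-1,0,0,0.28,0,0,0.5,-1,0,0,0,0,0,0,-1,0,0,0,0,0,0,-1,0,0,0,0,0,0,-1,0,0,0]
}}

```text
time: 19.53
tcp_pos: [0.5975, -0.1361, 0.0719]
eef_rot: [0.999, 0.035, 0.0, -0.0]
force: [0.5, 0.1, -0.1]
gripper_width: -0.0
gripper_force: 0.0
```

```bash
python3 st.py
```

```text
19.5333 [ 597.5 -136.1   71.9] yawY -85.99 z [ 5.e-04  0.e+00 -1.e+00] q [ 0.04  0.52 -0.22  0.   -0.84  1.6 ] F [ 0.5  0.1 -0.1] w -0.0 0.0
```

{"op": "send_rows", "data": {
  "motion": [0,0,-0.2,0,0,0,0,0,0,0,-0.2,0,0,0,0,0,0,-0.2,0,0,0,0,0,0,-0.1,0,0,0,0,0,0,-0.1,0,0,0,0,0,0,-0.1,0,0,0,0,0,0,0,0,0,0]
}}

```text
time: 20.12
tcp_pos: [0.599, -0.1415, 0.0594]
eef_rot: [0.999, 0.034, 0.002, 0.0]
force: [1.4, 0.1, 1.7]
gripper_width: -0.0002
gripper_force: 0.8
```

{"op": "send_rows", "data": {
  "motion": [0,0,0,-0.1,0,0,0,0,0,0,0,0,0,0,0,0,0,0,0,0,0]
}}

```text
time: 20.37
tcp_pos: [0.5984, -0.1415, 0.0569]
eef_rot: [0.999, 0.034, 0.001, 0.0]
force: [1.6, -0.2, 1.6]
gripper_width: 0.0002
gripper_force: 1.3
```

The rocker moves at about 2 N. I continue until it reaches its stop.

{"op": "send_rows", "data": {
  "motion": [0,0,0,-0.06,0,0,0,0,0,0,0,0,0,0,0,0,0,0,0,0,0]
}}

```text
time: 20.62
tcp_pos: [0.5987, -0.1415, 0.0559]
eef_rot: [0.999, 0.034, 0.001, 0.0]
force: [2.8, 1.5, 4.0]
gripper_width: -0.0002
gripper_force: 2.6
```

{"op": "send_rows", "data": {
  "motion": [0,0,0,-0.06,0,0,0,0,0,0,0,0,0,0,0,0,0,0,0,0,0]
}}

```text
time: 20.87
tcp_pos: [0.5987, -0.1416, 0.0558]
eef_rot: [0.999, 0.034, 0.001, 0.0]
force: [2.1, 1.0, 10.8]
gripper_width: 0.0001
gripper_force: 5.2
```

{"op": "send_rows", "data": {
  "motion": [0,0,0,-0.06,0,0,0,0,0,0,0,0,0,0,0,0,0,0,0,0,0]
}}

```text
time: 21.12
tcp_pos: [0.5987, -0.1416, 0.0557]
eef_rot: [0.999, 0.035, 0.001, 0.001]
force: [-1.2, 1.7, 15.1]
gripper_width: 0.0002
gripper_force: 7.8
```

The rocker is hard against its stop at 0.0557, the expected 6 mm above the deck. I retreat and check.

{"op": "send_rows", "data": {
  "motion": [0,0,0,0.5,0,0,0,0,0,0,1,0,0,0,0,0,0,1,0,0,0,0,0,0,1,0,0,0,0,0,-1,1,0,0,0,0,-1,-1,1,0,0,0,0,-1,-1,0,0,0,0,0,-1,-1,0,0,0,0]
}}

```text
time: 21.78
tcp_pos: [0.5357, -0.2219, 0.1627]
eef_rot: [0.999, 0.034, -0.001, -0.001]
force: [0.5, -0.2, -1.3]
gripper_width: -0.0004
gripper_force: 0.0
```

{"op": "send_rows", "data": {
  "motion": [0,-1,-1,0,0,0,0,0,-1,-1,0,0,0,0,0,-1,-1,0,0,0,0,0,-1,-1,0,0,0,0,0,0,-1,0,0,0,0,0,0,-1,0,0,0,0,0,0,-1,0,0,0,0,0,0,0,0,0,0,0]
}}

```text
time: 22.45
tcp_pos: [0.4557, -0.3634, 0.1611]
eef_rot: [0.999, 0.032, -0.002, -0.001]
force: [-0.1, -0.3, 0.9]
gripper_width: -0.0001
gripper_force: 0.0
```

```bash
python3 st.py; python3 - <<'E'
from h import *
L=[]
for n,x0,y0 in(("top",218,165),("scene",205,180)):
    im=np.mean([camera(n).astype(float) for _ in range(3)],0).astype(np.uint8)[y0:y0+100,x0:x0+115]
    L.append(cv2.resize(im,(396,345),interpolation=cv2.INTER_CUBIC))
cv2.imwrite("pics/b4.png",np.hstack(L))
E
```

```text
22.45 [ 455.7 -363.4  161.1] yawY -86.31 z [-0.004   0.0017 -1.    ] q [-0.4   0.37 -0.2  -0.   -1.01  2.03] F [-0.1 -0.3  0.9] w -0.1 0.0
```

View pics/b4.png

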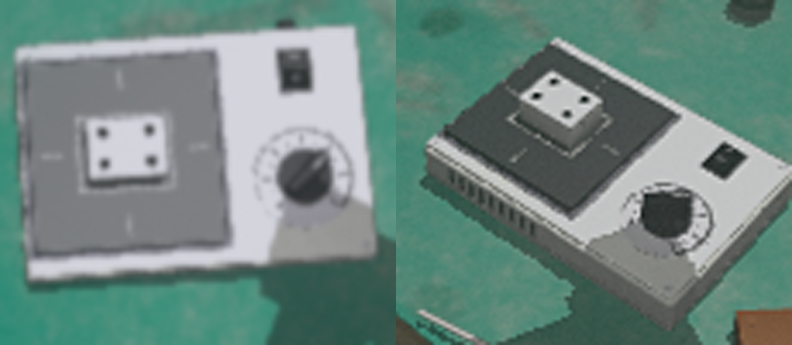

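The block at (126,147) and the dial at (305,175) are unchanged, and the shading of the rocker at (295,70) has flipped, so it is on. I hand in.

```bash
python3 -c "
from cell import env
print(env.hand_in())"
```

```text
the job is handed in; nothing more can be done
None
```

I handed the job in at about 22.5 s of the 72 s: by my camera checks the block stands about 1 mm from the rectangle's centre, the dial points at mark 4 and the rocker was pressed to its stop, but the hand-in returned no verdict.

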